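# Release a tin from the gravity-feed rack

### The arm

A 6-joint arm with a two-finger parallel gripper is mounted at the origin on a cart in front of the work surface, level with it; the furniture and walls round the work are solid. World frame = base frame: x ahead of the robot, y to its left, z up, the work surface at z = 0. Lengths are in mm, angles in rad, forces in N, time in s.
With the tool pointing down it reaches from about 275 to 825 mm from the base axis. Payload 4.9 kg.
Tool frame: the origin (TCP) lies between the finger pads; the fingertips stand 11 mm ahead of it and the grasp point (between the pads) lies 8 mm behind it (robot.tips_ahead is the z of the fingertips in the tool frame, in mm); z points along the fingers, y is the line along which they close (so a half turn about z gives the same grasp; the last joint's range is limited). The gripper opens to 85 mm and grips with 20 to 120 N. Pads are 22 mm wide; open, the fingers measure 114 mm over their backs; the gripper's body (76 mm by 85 mm) begins 54 mm behind the grasp point. The pads swing forward as they close: fully open they stand 13 mm farther back than shut.
Start: joints at [-1.408, 0.326, -0.193, 1.052, 0, 1.437], TCP at [160.866, -525.967, 242.281] pointing down, gripper open.
Joint ranges: [-2.65, 2.65], [-0.97, 1.79], [-1.3, 1.35], [-1.93, 2.1], [-1.47, 1.37], [-3.14, 3.14]. Speed limits (rad/s): [2.57, 2.57, 3.14, 3.14, 3.14, 3.14].

### API

Orientations are given as [roll, pitch, yaw] about the fixed x, y, z axes, in that order (R = Rz(yaw) Ry(pitch) Rx(roll)).
In Python, from station import robot gives the robot as it stands.
- The arm moves only by the tool jog_arm, called as a command line: name --pt "numbers of a row" for each row, then --argument value for the rest. Schema: {"type":"object","properties":{"motion":{"type":"array","items":{"type":"array","items":{"type":"number"},"minItems":6,"maxItems":6},"minItems":1,"maxItems":12},"aperture":{"type":"number"},"grip_force":{"type":"number"},"only":{"type":"string"},"quiet":{"type":"boolean"},"lines":{"type":"string"}},"required":["motion"],"additionalProperties":false}. motion is a list of rows, 1 to 12 of them, each of 6 numbers: dx, dy, dz in cm, then a rotation vector rx, ry, rz in units of 0.25 rad; each row is the pose to reach, as a shift and turn from the pose commanded when the call began, along the tool's axes at that moment; what a row does not reach only later rows make up. A row lasts 1/8 s, in which the tool goes at most 62.5 mm and 0.188 rad, less where a joint would pass 70% of its speed; a pose out of reach is approached as far as the arm can. aperture is the finger opening in mm, set as the call begins (left out keeps the last). The fingers move at their own pace and stop on an object; grip_force is the grip in N (left out, the last holds). Time passes only in rows, so rows that do not move let the fingers close. The tool returns the time, the measured TCP pose, the force, the opening and the grip force at its end. only (a regular expression) keeps the lines of the reply that match it, lines (a string "A,B") keeps lines A to B, and quiet returns only ok. Input that does not fit is refused with a message, and nothing moves.
- robot.read_state(): the state, without advancing time (a new reading comes with each control period).
- robot.camera(name): name is "scene" or "top"; returns a dict with "frame" (480x640x3 uint8, red, green, blue), "z_map" (480x640 float32, mm along the optical axis (not along the pixel's ray), 0 where there is no reading), "camera_matrix" (3x3 intrinsics, pixels), "world_from_camera" (4x4, takes a point from camera to world coordinates). Camera axes: x right, y up, looking along -z (the intrinsics and any distortion apply to the point x, -y, -z); pixel columns grow to the right and rows downward; lengths in mm; the calibration is good to about 2 mm. A picture is of the moment at which its call begins.
- robot.hand_in(): hands the job in; it is judged then, once.
The state is a dict: "t": time; "joint_pos": joint angles; "qd": joint speeds; "effort": joint torques, N m; "ee_pos": TCP position; "ee_rot": TCP orientation; "contact_force": force on the tool from outside, world axes, zero at the start; "moment": the same for the moment, N m; "opening": finger opening in mm; "gripper_force": force on a finger pad.
Only numpy, scipy, OpenCV 4.12 (cv2) and the standard library are available. Lean on these libraries where they do the work, as an engineer would, in place of code of your own. Each camera call takes 0.05 s, during which the arm holds its last target. There are 200 camera calls.

### The job

Let the stain tin roll out of the two-lane feed rack: first tip the rack's flap forward over its balance point so that it falls open as a ramp, then push the spring-centred release lever towards the tin's lane, hold it fully over until the tin has rolled down into the front tray, and let the lever spring back to the middle. Do not push the lever towards the jar's lane: the screw jar must stay held in its lane. Do not touch the tin or the jar yourself, and leave the bit box beside the rack where it is.

Things in the scene. Friction and masses are not known exactly. Their poses are not given: they have to be found in the camera images.
- feed_rack: Fixed plywood rack, 302 mm deep (x), 228 wide (y). Origin on the bench, midway across, below the stops that hold tin and jar. +x to its back, -x to its open front (towards the vise), +y to the side away from the robot. Walls 125 to 135 mm high, inner faces y = +-104. A 12 mm wall at y = 0 parts the far lane (centre y +55) from the near one (-55). Lane floors slope down 14 deg to the front.
- tray_centre (a point): Point on the floor of the tray in front of the lanes, midway across: rack frame x -175, y 0, z 6 mm (so the line from here to the rack's origin, seen from above, is the rack's +x). The released tin comes to lie here, between the ramp's end and the front lip (x = -207 mm, 56 mm high). A wall cabinet hangs over the back of the bench to the left: keep the arm low or drawn in on the way.
- flap (a joint): Aluminium flap in front of both lanes, 200 mm wide, 120 tall, 5 thick, hinged at its lower edge (rack x -35, z 51 mm, axis along y). 0 = shut, leaning 0.21 rad back to the lanes; upright at 0.21; beyond that it falls forward by itself to 2.15 = open ramp. Tin and jar reach up to z = 140 mm: closed fingers fit behind its top 20 mm, 70 mm to either side of the lever, and draw it forward.
- flap_edge (a point): Middle of the flap's top edge, on the face towards the lanes (shut: rack frame x = -10, y = 0, z = 168 mm).
- lever (a joint): Release lever, spring-centred at 0 (the held jar's weight biases it up to 0.08 rad). Axis along rack x at x 10, y 0, z 160 mm. Positive = top leans to rack +y (far lane), negative = to the near lane; end stops +-0.5 rad. Leaning it to a side sinks that lane's stop into the floor (free beyond 0.3; go to about 0.42) and raises the other. The tin then rolls out in about 1 s. About 8 N.
- lever_grip (a point): Centre of the lever's black paddle, 48 mm above the lever's axis (centred: rack frame x = 10, y = 0, z = 208 mm). The paddle is 34 mm along rack x, 12 mm along y and 50 mm tall.
- stain_tin: Stain tin, 69 mm diameter, 88 long, white and brown with a black lid, 0.3 kg, lying on its side across one of the lanes, ready to roll. Origin at the centre of its base, on its axis, 44 mm to the rack's +y of its middle: rack y about +99 mm in the far lane, -11 mm in the near. Its own z runs along its axis to the lid.
- jar_screws: Glass screw jar with an amber lid, 62 mm diameter, 90 mm long, lying the same way in the other lane; origin at the centre of its base, as for the tin.
- bit_box: Driver bit box, 74x110x31 mm, loose on the bench behind the back wall of the rack, not part of the job. Origin at the centre of its underside.

How it is judged (in metres and radians):
On the way, in this order (a step that is already met when the one before it is completed fails the run):
1. the flap has been tipped over and lies open as a ramp (value of joint flap above 2 rad), for 0.2 s.
2. the lever is held over towards the tin's lane (at least 0.3 rad, for 0.4 s) (((y of stain_tin in the frame of feed_rack above 0.044 m and value of joint lever above 0.3 rad) or (y of stain_tin in the frame of feed_rack below 0.044 m and value of joint lever below -0.3 rad))), for 0.4 s.
At the end, for the whole second after the job is handed in: The flap lies open (over 2.0 rad), the lever is back in the middle (within 0.13 rad), the tin lies at rest on the tray floor between ramp and lip (origin at rack x -145 to -207 mm, under 60 mm high, slower than 0.03 m/s), and the jar is still held in its lane (rack x above 0) (value of joint flap above 2 rad and value of joint lever between -0.13 and 0.13 rad and x of stain_tin in the frame of feed_rack between -0.207 and -0.145 m and height (world z) of stain_tin below 0.06 m and linear speed of stain_tin below 0.03 m/s and x of jar_screws in the frame of feed_rack above 0 m and height (world z) of jar_screws above 0.08 m); the robot touches nothing.
It fails at once if the lever moved over (0.25 rad) before the flap is open (value of joint flap below 1.8 rad and (value of joint lever above 0.25 rad or value of joint lever below -0.25 rad)).
It fails at once if the lever pushed (0.25 rad) towards the jar's lane ((y of jar_screws in the frame of feed_rack above 0.044 m and value of joint lever above 0.25 rad) or (y of jar_screws in the frame of feed_rack below 0.044 m and value of joint lever below -0.25 rad)).
It fails at once if the robot touches the tin or the jar (over 2 N) (contact force between any of the arm, the fingers and stain_tin above 2 N or contact force between any of the arm, the fingers and jar_screws above 2 N).
It fails at once if the bit box moved more than 20 mm (distance of bit_box from where it was at the start of the episode above 0.02 m).
It also fails if it takes over 48 s, if anything falls off the work surface, if the arm or the gripper's body presses on something with over 40 N, if the wrist force passes 120 N, or if a joint passes its speed limit or range.

## Working session

There is one attempt and no reset: what is moved stays moved. The work goes in short steps, Python scripts to look and compute and a tool call to move; the robot and the scene stay as the last step left them, time stands still between calls to the robot, and variables do not carry over. Pictures are saved under pics/ and viewed, at most 10 in all, crops included, and the job is handed in when it is done.

```bash
mkdir -p pics; ls; python3 - <<'E'
from station import robot
import cv2,numpy as np
for n in("scene","top"):
    c=robot.camera(n); cv2.imwrite(f"pics/{n}0.png",c["frame"][:,:,::-1]); np.savez(f"{n}0.npz",**c)
    print(n,c["camera_matrix"].round(1).tolist(),c["world_from_camera"].round(3).tolist())
s=robot.read_state();print(s)
E
```

```text
pics
scene [[523.8, 0.0, 320.3], [0.0, 523.8, 238.4], [0.0, 0.0, 1.0]] [[0.795, 0.331, -0.508, 29.692], [-0.606, 0.408, -0.683, -1074.924], [-0.018, 0.851, 0.525, 686.067], [0.0, 0.0, 0.0, 1.0]]
top [[492.5, 0.0, 310.2], [0.0, 492.5, 237.5], [0.0, 0.0, 1.0]] [[-0.029, 0.982, -0.188, 376.05], [-0.999, -0.025, 0.024, -367.622], [0.019, 0.188, 0.982, 993.544], [0.0, 0.0, 0.0, 1.0]]
{'t': 0.1, 'joint_pos': array([-1.40819672e+00,  3.26899119e-01, -1.93500247e-01,  1.05201121e+00,
       -1.68654187e-06,  1.43659712e+00]), 'qd': array([-0.00032403, -0.00079865,  0.00128474,  0.00060564,  0.00120512,
       -0.00037293]), 'effort': array([ 1.14640403e-03, -4.44240260e+01,  2.63037461e+01,  7.86879100e-03,
       -1.10892327e-04, -7.69052342e-07]), 'ee_pos': array([ 160.7793535 , -525.43237207,  241.55793647]), 'ee_rot': array([-3.13999269e+00, -2.14310321e-04,  2.96798651e-01]), 'contact_force': array([0.46970879, 0.0120971 , 0.4491695 ]), 'moment': array([0.02069261, 0.00475504, 0.01292543]), 'gripper_force': 0.0, 'opening': 85.09391709353697}
```

View pics/scene0.png

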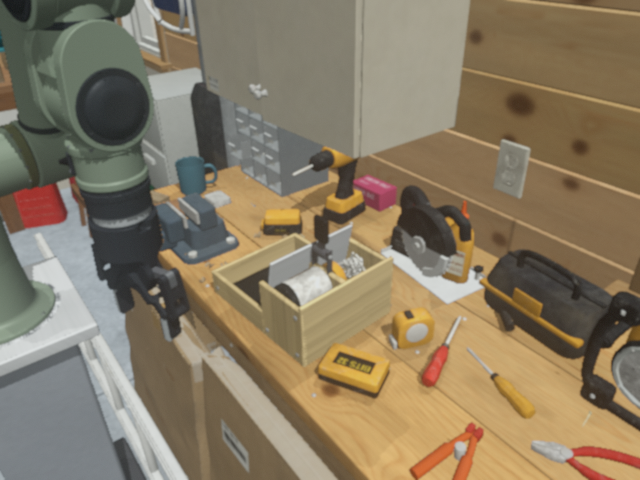

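View pics/top0.png

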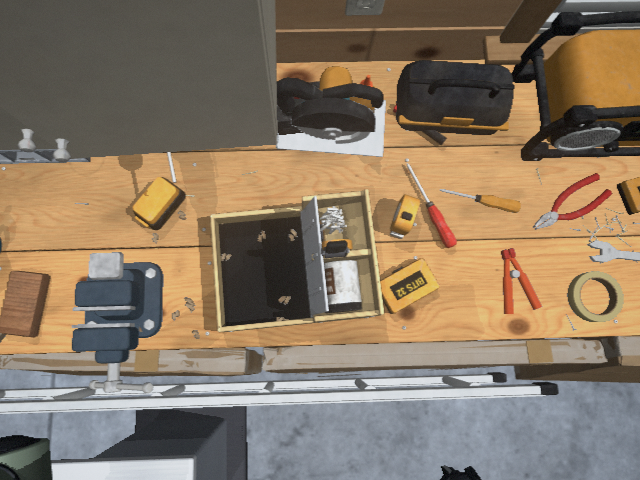

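The tin (white, ~(345,285) in top) is in the near lane and the jar (~(333,217)) in the far lane, so the lever must go negative (towards the robot). Flap top edge is at ~(318,250), lever paddle ~(340,247), and the bit box ~(410,285). Next I measure the rack frame.

```bash
cat > h.py <<'E'
import numpy as np,cv2
def cloud(c):
    K=c["camera_matrix"];T=c["world_from_camera"];z=c["z_map"]
    v,u=np.mgrid[:480,:640]
    p=np.stack([(u-K[0,2])/K[0,0]*z,-(v-K[1,2])/K[1,1]*z,-z],-1)@T[:3,:3].T+T[:3,3]
    p[z==0]=np.nan
    return p
def proj(c,p):
    K=c["camera_matrix"];T=c["world_from_camera"]
    q=(np.atleast_2d(p)-T[:3,3])@T[:3,:3]
    return np.stack([K[0,2]+K[0,0]*q[:,0]/-q[:,2],K[1,2]-K[1,1]*q[:,1]/-q[:,2]],-1)
E
python3 - <<'E'
from h import *
c=np.load("top0.npz");p=cloud(c)
sub=p[175:345,200:395];h=sub[...,2]
im=c["frame"][175:345,200:395]
m=(h>108)&(h<150)
# wooden colour (walls)
hsv=cv2.cvtColor(im,cv2.COLOR_RGB2HSV)
w=m&(hsv[...,0]>8)&(hsv[...,0]<32)&(hsv[...,1]>50)
w=cv2.morphologyEx(w.astype(np.uint8),cv2.MORPH_OPEN,np.ones((2,2)))
n,l,s,_=cv2.connectedComponentsWithStats(w);print(s[1:][s[1:,4]>30])
xy=sub[w>0][:,:2].astype(np.float32)
r=cv2.minAreaRect(xy);print(r,cv2.boxPoints(r).round(1).tolist())
hp=sub[(h>175)&(h<300)];print("lever",len(hp),hp.mean(0),hp.max(0),hp.min(0))
fl=sub[(h>155)&(h<175)];print("flap",len(fl),np.percentile(fl,[2,50,98],axis=0).round(1).tolist())
for uv in [(211,216),(368,191),(383,312),(219,330),(302,198),(313,320)]: print(uv,p[uv[1],uv[0]].round(1))
E
python3 - <<'E'
import cv2
i=cv2.imread('pics/top0.png')[170:350,195:435];cv2.imwrite('pics/c1.png',cv2.resize(i,None,fx=3.3,fy=3.3,interpolation=cv2.INTER_CUBIC))
E
```

```text
[[ 115   15   70  133 1688]
 [ 103   21   12    8   68]
 [ 146   65    7   10   43]
 [ 123   67    6    7   31]
 [ 126   94   10   27  163]]
((526.3909301757812, -456.5661315917969), (257.6939392089844, 143.61830139160156), 4.390157699584961) [[392.3999938964844, -394.79998779296875], [403.3999938964844, -538.0], [660.4000244140625, -518.2999877929688], [649.4000244140625, -375.1000061035156]]
lever 231 [ 508.23889299 -427.54349014  223.46868264] [ 518.41874195 -411.44155964  237.31863181] [ 503.4038421  -444.41610449  189.43173613]
flap 680 [[413.7, -449.7, 155.8], [505.1, -406.4, 167.0], [601.7, -396.2, 172.0]]
(211, 216) [ 603.6 -198.5   53.9]
(368, 191) [ 624.1 -496.3  133.2]
(383, 312) [ 406.1 -511.1  134.3]
(219, 330) [ 384.3 -215.6   55.5]
(302, 198) [ 616.8 -376.3  122.1]
(313, 320) [ 397.7 -391.5   57. ]
```

View pics/c1.png

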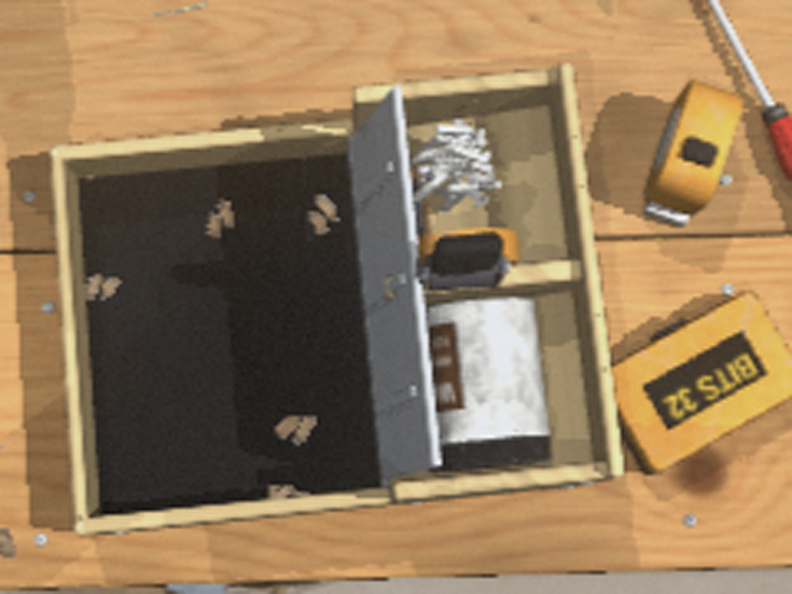

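The crop confirms it: tin in near lane with its lid to the robot, flap's top edge running (395,90)–(437,465) in the crop, lever paddle at (470,255), bit box hard by the back wall. I'll refine rack origin with the lever and the flap edge.

```bash
python3 - <<'E'
from h import *
for n,R in(("top",(170,345,200,395)),("scene",(205,340,200,395))):
    c=np.load(n+"0.npz");p=cloud(c)[R[0]:R[1],R[2]:R[3]];h=p[...,2]
    m=(h>205)&(h<300)&(p[...,0]>400)&(p[...,0]<620)&(p[...,1]<-380)&(p[...,1]>-470)
    L=p[m];print(n,"lever",len(L),np.percentile(L,[1,50,99],axis=0).round(1).tolist())
    t=L[L[:,2]>228];print(" leverTop",len(t),np.percentile(t,[1,50,99],axis=0).round(1).tolist()) if len(t) else 0
    m=(h>163)&(h<180)&(p[...,0]>400)&(p[...,0]<620)&(p[...,1]<-370)&(p[...,1]>-425)
    F=p[m];k=abs(F[:,0]-508)>30;F=F[k]
    print(" edge",len(F),np.percentile(F,[1,50,99],axis=0).round(1).tolist(), np.polyfit(F[:,0]-508,F[:,1],1))
    b=np.load(n+"0.npz")
c=np.load("top0.npz");p=cloud(c)
print("box corner z/pts",p[298,381],p[311,394],p[285,383])
E
cat > /dev/null; python3 - <<'E'
import sys;sys.path.insert(0,'.')
from h import *
i=cv2.imread('pics/scene0.png')[200:360,200:400];cv2.imwrite('pics/c2.png',cv2.resize(i,None,fx=3.5,fy=3.5,interpolation=cv2.INTER_CUBIC))
E
```

```text
top lever 200 [[503.4, -444.1, 205.6], [508.5, -427.4, 230.4], [517.3, -411.8, 234.7]]
 leverTop 140 [[504.5, -444.2, 228.1], [510.2, -427.6, 231.3], [515.8, -412.6, 234.9]]
 edge 275 [[410.9, -414.2, 163.1], [476.0, -406.1, 167.7], [606.2, -396.5, 171.2]] [ 7.14294066e-02 -4.05119683e+02]
scene lever 252 [[503.2, -447.7, 205.4], [506.7, -435.3, 221.9], [516.1, -416.1, 234.8]]
 leverTop 81 [[504.3, -447.6, 228.0], [508.8, -433.8, 232.0], [515.9, -416.5, 235.0]]
 edge 228 [[410.2, -417.3, 163.1], [467.6, -411.3, 167.9], [606.4, -399.8, 170.9]] [ 7.06985953e-02 -4.08664497e+02]
box corner z/pts [ 430.29687475 -509.05479262  133.76904051] [ 411.04121078 -550.03888115   30.00610814] [ 461.92662595 -531.19736386   31.6777674 ]
```

View pics/c2.png

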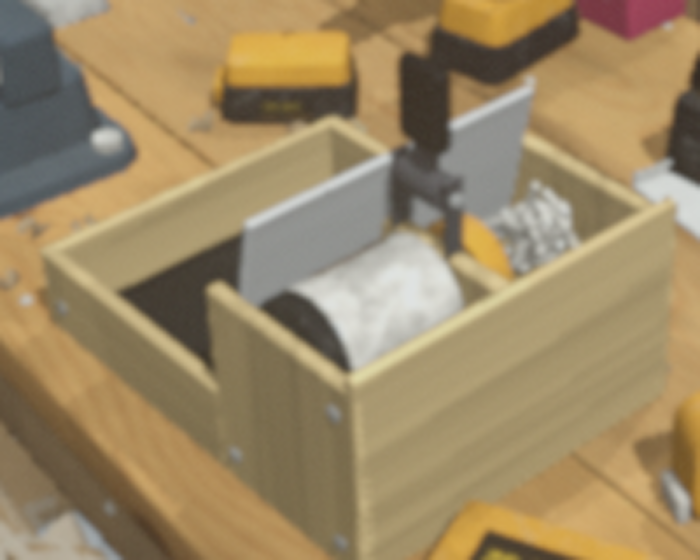

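The scene crop agrees: the jar is far, the tin near, and the space behind the flap's top edge on the near side (above the tin) is free. Rack origin ≈ (509, −419), +x ≈ (0.071, −0.9975). First I move to above rack x 12, y −70, aligned, fingers shut.

The manual's scale: shifts go in cm and turns go in units of 0.25 rad. Converting my numbers, 293 mm is 29.3, -4 mm is -0.4, 0.226 rad is 0.904.

jog_arm --pt "4.2 -0.1 0 0 0 0.12" --pt "8.4 -0.1 0 0 0 0.24" --pt "12.6 -0.2 0 0 0 0.4" --pt "16.8 -0.2 0 0 0 0.52" --pt "21 -0.3 0 0 0 0.64" --pt "25.2 -0.4 0 0 0 0.8" --pt "29.3 -0.4 0 0 0 0.904" --pt "29.3 -0.4 0 0 0 0.904" --pt "29.3 -0.4 0 0 0 0.904" --aperture 0 --grip_force 40

```text
t: 1.23
ee_pos: [439.4, -436.2, 241.7]
ee_rot: [-3.141, 0.001, 0.071]
contact_force: [-1.0, -0.2, -0.9]
opening: 0.2
gripper_force: 0.0
```

jog_arm --pt "0 0.4 2.5 0 0 0" --pt "0 0.4 5 0 0 0" --pt "0 0.4 6.5 0 0 0" --pt "0 0.4 7.9 0 0 0" --pt "0 0.4 7.9 0 0 0" --pt "0 0.4 7.9 0 0 0"

```text
t: 1.98
ee_pos: [440.4, -440.8, 164.0]
ee_rot: [3.141, -0.001, 0.071]
contact_force: [0.4, -0.1, -0.1]
opening: 0.3
gripper_force: 0.0
```

```bash
python3 - <<'E'
from station import robot
from h import *
o=[]
for n,(a,b,c_,d) in(("scene",(190,350,190,400)),("top",(170,350,195,400))):
    c=robot.camera(n);i=c["frame"][a:b,c_:d,::-1];o.append(cv2.resize(i,(390,330)))
cv2.imwrite("pics/a1.png",np.hstack(o))
E
```

```text
(no output)
```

View pics/a1.png

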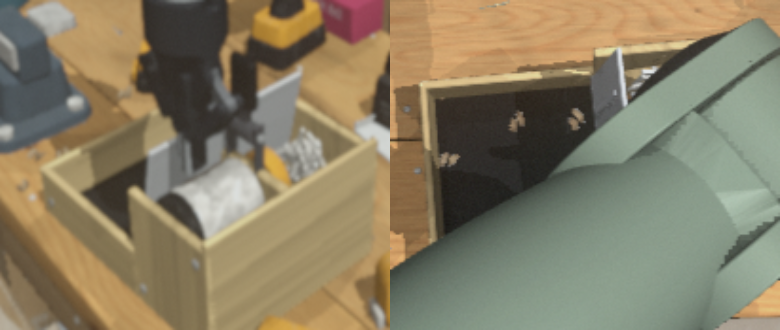

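In the left half, the closed fingers at (205,150) are behind the flap and above the tin, touching nothing. Now I draw the flap forward.

To row units: -10 mm is -1, -76 mm is -7.6.

jog_arm --pt "0 -1 0 0 0 0" --pt "0 -1.8 0 0 0 0" --pt "0 -2.6 0 0 0 0" --pt "0 -3.4 0 0 0 0" --pt "0 -4.2 0 0 0 0" --pt "0 -5 0 0 0 0" --pt "0 -6 0 0 0 0" --pt "0 -7 0 0 0 0" --pt "0 -7.6 0 0 0 0" --pt "0 -7.6 0 0 0 0" --pt "0 -7.6 0 0 0 0" --pt "0 -7.6 0 0 0 0"

```text
t: 3.58
ee_pos: [434.8, -365.0, 163.3]
ee_rot: [3.141, -0.0, 0.071]
contact_force: [0.0, 0.2, -0.3]
opening: 0.1
gripper_force: 0.0
```

```bash
python3 - <<'E'
from station import robot
from h import *
o=[]
for n,(a,b,c_,d) in(("scene",(190,350,190,400)),("top",(170,350,195,400))):
    c=robot.camera(n);i=c["frame"][a:b,c_:d,::-1];o.append(cv2.resize(i,(390,330)))
cv2.imwrite("pics/a2.png",np.hstack(o))
E
```

```text
(no output)
```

View pics/a2.png

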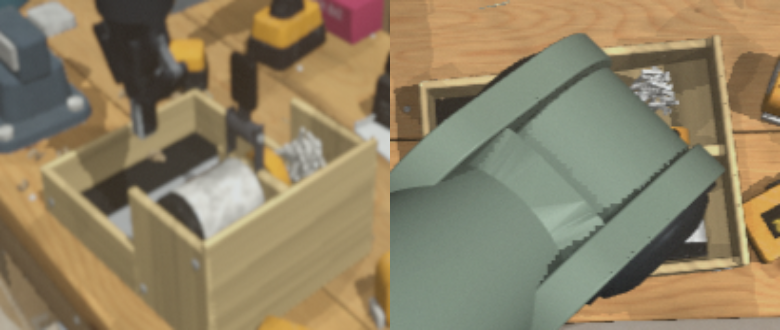

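The flap has fallen open: the ramp shows at (160,205) on the left, and tin and jar are still in their lanes. Now I lift and go round to the far side of the paddle.

To row units: 112 mm is 11.2, 69 mm is 6.9.

jog_arm --pt "0 0 -5 0 0 0" --pt "1 0 -10 0 0 0" --pt "5 0 -10.5 0 0 0" --pt "9 1 -10.5 0 0 0" --pt "11.2 3.5 -10.5 0 0 0" --pt "11.2 6.9 -10.5 0 0 0" --pt "11.2 6.9 -8.5 0 0 0" --pt "11.2 6.9 -6 0 0 0" --pt "11.2 6.9 -4.6 0 0 0" --pt "11.2 6.9 -4.6 0 0 0" --pt "11.2 6.9 -4.6 0 0 0"

```text
t: 5.05
ee_pos: [551.8, -425.8, 210.4]
ee_rot: [3.141, -0.001, 0.071]
contact_force: [0.9, -0.1, -0.5]
opening: -0.2
gripper_force: 0.0
```

```bash
python3 - <<'E'
from station import robot
from h import *
s=robot.read_state();d=s["ee_pos"]-[509,-419,0];print("rack",d[0]*.0708-d[1]*.9975,d[0]*.9975+d[1]*.0708,d[2])
c=robot.camera("scene");cv2.imwrite("pics/a3.png",cv2.resize(c["frame"][180:340,220:420,::-1],None,fx=3,fy=3))
E
```

```text
rack 9.856648914488892 42.197857921066884 210.3657182280229
```

View pics/a3.png

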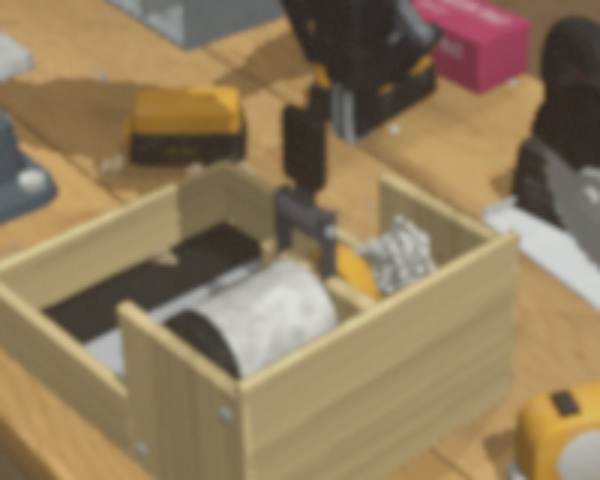

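The fingers (≈(345,110)) stand on the far side of the paddle (≈(305,150)), level with its middle. Now I push towards the robot in stages.

To row units: -39 mm is -3.9, -15 mm is -1.5.

jog_arm --pt "-1.5 0 0 0 0 0" --pt "-2.2 0 0 0 0 0" --pt "-2.8 0 0 0 0 0" --pt "-3.4 0 0 0 0 0" --pt "-3.9 0 0 0 0 0" --pt "-4.2 0 0 0 0 0" --pt "-4.2 0 0 0 0 0" --pt "-4.2 0 0 0 0 0"

```text
t: 6.1
ee_pos: [511.5, -428.7, 209.8]
ee_rot: [3.141, -0.004, 0.072]
contact_force: [7.1, 0.5, -0.3]
opening: -0.2
gripper_force: 3.4
```

```bash
python3 - <<'E'
from station import robot
from h import *
s=robot.read_state();d=s["ee_pos"]-[509,-419,0];print("rack",d[0]*.0708-d[1]*.9975,d[0]*.9975+d[1]*.0708,d[2])
c=robot.camera("scene");cv2.imwrite("pics/a4.png",cv2.resize(c["frame"][180:340,220:420,::-1],None,fx=3,fy=3))
E
```

```text
rack 9.842439610867284 1.845970563747556 209.7709172803053
```

View pics/a4.png

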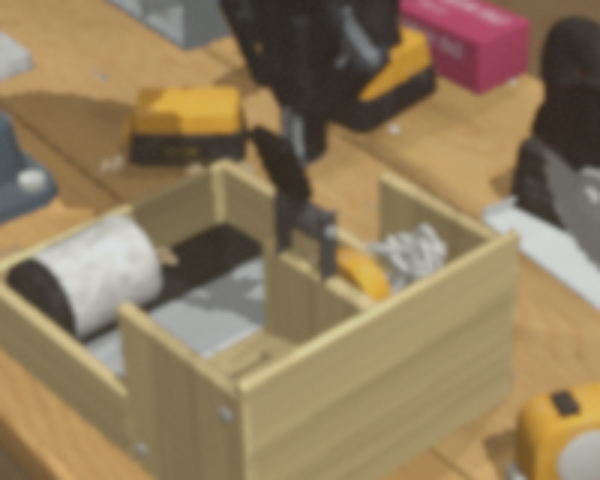

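The lever (≈(283,165)) leans well over to the near side, and the tin has rolled into the tray (≈(90,275)); the jar is still held. I hold on a little, then ease back and lift off.

To row units: -1 mm is -0.1.

jog_arm --pt "-0.1 0 0 0 0 0" --pt "-0.1 0 0 0 0 0" --pt "-0.1 0 0 0 0 0" --pt "-0.1 0 0 0 0 0" --pt "-0.1 0 0 0 0 0" --pt "-0.1 0 0 0 0 0"

```text
t: 6.9
ee_pos: [511.1, -428.7, 209.7]
ee_rot: [3.141, -0.005, 0.072]
contact_force: [9.5, 0.0, -0.6]
opening: 0.3
gripper_force: 3.9
```

jog_arm --pt "0.5 0 0 0 0 0" --pt "0.9 0 0 0 0 0" --pt "1.3 0 0 0 0 0" --pt "1.7 0 0 0 0 0" --pt "2.2 0 0 0 0 0" --pt "3 0 0 0 0 0" --pt "4.5 0 0 0 0 0" --pt "4.5 0 -4 0 0 0" --pt "4.5 0 -8 0 0 0" --pt "4.5 0 -8 0 0 0" --pt "4.5 0 -8 0 0 0" --pt "4.5 0 -8 0 0 0"

```text
t: 8.4
ee_pos: [552.7, -424.9, 287.4]
ee_rot: [-3.139, 0.002, 0.071]
contact_force: [-0.4, 0.6, -0.2]
opening: 0.1
gripper_force: 0.0
```

```bash
python3 - <<'E'
from station import robot
from h import *
c=robot.camera("scene");cv2.imwrite("pics/a5.png",cv2.resize(c["frame"][180:340,220:420,::-1],None,fx=3,fy=3))
p=cloud(c);f=c["frame"].astype(int)
m=(p[...,2]>58)&(p[...,2]<110)&(p[...,0]>400)&(p[...,0]<505)&(p[...,1]>-330)&(p[...,1]<-205)&(f.min(-1)>110)
m&=(f.max(-1)-f.min(-1)<35)
print(m.sum(),np.percentile(p[m],[2,50,98],axis=0).round(0).tolist())
q=p[m];d=q-[509,-419,0];rx=d[:,0]*.0708-d[:,1]*.9975;print("rack x",np.percentile(rx,[2,50,98]), "x of top", rx[q[:,2]>np.percentile(q[:,2],90)].mean())
E
```

```text
630 [[416.0, -286.0, 59.0], [451.0, -269.0, 72.0], [489.0, -239.0, 77.0]]
rack x [-184.0198514  -153.41322601 -138.43990804] x of top -165.53672946646506
```

View pics/a5.png

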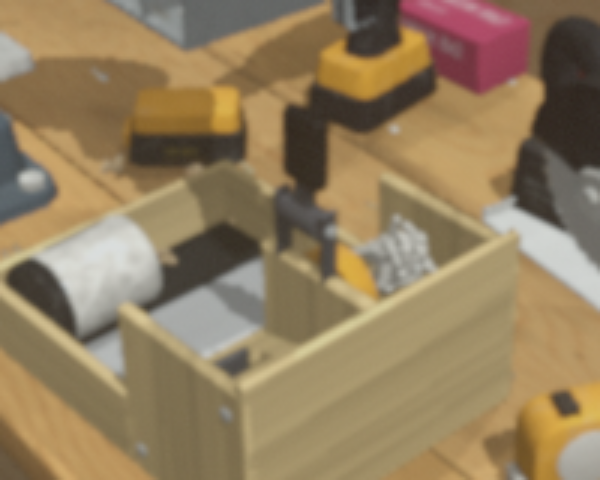

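The lever is upright again (≈(305,150)), the tin is at rest in the tray (same pixels as before, rack x ≈ −165), the jar is held, the flap is open and the arm is clear.

```bash
python3 -c "
from station import robot
print(robot.hand_in())"
```

```text
the job is handed in; nothing more can be done
None
```

The job is handed in, though the judge returned no verdict: the flap lies open, the tin rests in the front tray, the lever has sprung back to the middle, the jar is still held in its lane, and the arm never went near the bit box.

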